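# Find the flywheel's heavy side by feel and hold it at the bottom

### The job

The flywheel on the green balancing stand hides a weight off to one side, and its stiff bearing keeps it from rolling round by itself. Crank it slowly by the red handle through at least one full turn to feel where it is heavy, then bring the heavy side straight down and finish still gripping the red handle there, so that the spot can be marked; leave the things lying around alone.

Things in the scene. Friction and masses are not known exactly. Their poses are not given: they have to be found in the camera images.
- flywheel (a joint): flywheel's angle about its level axis, rad, no end stops. 0: handle straight above the axis; grows clockwise as seen from the robot: at +1.57 the handle is at the right (-y of the stand), at 3.14 below the axis. The bearing drags with a steady 0.30 N m, more than the hidden weight ever pulls (0.19 to 0.27 N m), so the wheel stays where it is left
- drum (a point): centre of the flywheel: a closed aluminium drum 124 mm across, 30 mm thick, turning with it. Fixed inside, about 0.6 kg sits 40 mm off the axis, at an unseen angle from the handle that differs each time. Cranking takes 1 to 13 N along the handle's circle: most while the heavy side rises past axis level, least while it sinks past it. In pauses the drag mostly fades, the weight's pull stays
- hub (a point): fixed point on the flywheel's axis, 125 mm above the table, 10 mm behind the drum's centre. Its axes are the stand's: x level along the flywheel's axis, from the handle side to the column (away from the robot, within 20 degrees), y left, z up. The drum's face is 25 mm ahead (-x), a hub nut reaches 34 mm ahead
- stand: the green stand, fixed; axes as hub; origin on the table, 25 mm behind (+x of) hub. Base plate 170 x 150 x 14 mm, reaching 60 mm ahead of this origin (-x), under and behind the drum; nothing stands under the handle's grip point. Column and bearing housing are behind the drum
- handle: red crank handle: round plastic sleeve, 20 mm thick, 72 mm long, 15 g, parallel to the flywheel's axis and 45 mm off it, pointing toward the robot. It turns freely on its pin, so a hand can keep its attitude while going round. Origin on the sleeve's axis at mid-length, 87 mm ahead of hub (-x). Only its x axis (along the sleeve, away from the robot) keeps a meaning
- handle_grip (a point): point on the red handle's axis, 93 mm ahead of hub (-x), 68 mm ahead of the drum's face: the place to pinch it from above (a gripper there passes in front of the drum all the way round). Only its x axis (along the sleeve, away from the robot) keeps a meaning
- polish_pot: bystander: small pot with a red lid, 58 mm wide, 50 mm high; origin under its centre
- brass_brush: bystander: wooden brush with brass bristles, 180 x 19 x 15 mm, lying crosswise, nearer to the robot than the stand; origin under its centre
- lacquer_bottle: bystander: small glass bottle of pink lacquer with a tall white cap, 31 mm wide, 79 mm high, standing; origin under its centre

How it is judged:
By the outcome, as a careful person would: the job done as asked, in the order asked, and still so for the second after the job is handed in, while the arm keeps its last pose, push and grip.
It also fails if it takes over 64 s, if anything falls off the work surface, if the arm or the gripper's body presses on something with over 40 N, if the wrist force passes 120 N, or if a joint passes its speed limit or range.

### The arm

A 7-joint arm with a two-finger parallel gripper is mounted at the origin on a cart in front of the work surface, level with it; the furniture and walls round the work are solid. World frame = base frame: x ahead of the robot, y to its left, z up, the work surface at z = 0. Lengths are in m, angles in rad, forces in N, time in s.
With the tool pointing down it reaches from about 0.4 to 0.85 m from the base axis. Payload 10.4 kg.
Tool frame: the origin (TCP) lies between the finger pads; the fingertips stand 22 mm ahead of it and the grasp point (between the pads) lies 3 mm ahead of it; z points along the fingers, y is the line along which they close (so a half turn about z gives the same grasp; the last joint's range is limited). The gripper opens to 85 mm and grips with 20 to 120 N. Pads are 22 mm wide; open, the fingers measure 114 mm over their backs; the gripper's body (76 mm by 85 mm) begins 54 mm behind the grasp point. The pads swing forward as they close: fully open they stand 13 mm farther back than shut.
Start: joints at [-1.207, 0.332, -0.065, 1.46, 0.022, 1.35, -0.088], TCP at [0.236, 0.579, 0.253] pointing down, gripper open.
Joint ranges: [-2.6, 2.6], [-0.5, 2.12], [-1.47, 1.34], [0.16, 2.42], [-1.27, 4.41], [0.06, 2.06], [-2.6, 2.6]. Speed limits (rad/s): [2.22, 2.22, 2.79, 2.79, 3.14, 3.14, 3.14].

### API

Orientations are given as a unit quaternion [x, y, z, w].
In Python, from workcell import manip, camera, ticket, boxes_of, outline_of gives the robot as it stands.
- The arm moves only by the tool carry_out, never from a script. Its argument "deltas" is a list of rows, each a list of 5 numbers: the shift along the tool's x, y, z as a fraction of full scale, then the turn about the tool's z as a fraction of full scale, then the opening, from -1 (shut) to 1 (fully open), so that 0 is half open. In form: [[tx, ty, tz, spin, gripper], ...]. A call has 1 to 20 rows; each row is the pose to reach, as a shift and turn from the pose commanded when the call began, along the tool's axes at that moment; what a row does not reach only later rows make up. Full scale, the value 1, is 150 mm for a shift and 30 degrees for a turn. A row lasts 1/8 s, in which the tool goes at most 62.5 mm and 10.7 degrees, less where a joint would pass 70% of its speed; a pose out of reach is approached as far as the arm can. A call with a number of a shift or a turn outside -1 to 1 is refused whole. A call with a gripper value outside its range is refused whole. The fingers move at their own pace and stop on an object; "force" is the grip in N (left out, the last holds). Time passes only in rows, so rows that repeat a pose let the fingers close. It gives the time, the measured TCP pose, the force, the opening and the grip force at its end, in the units of the state.
- manip.get_obs(): the state, without advancing time (a new reading comes with each control period).
- camera(name): name is "scene" or "top"; returns a dict with "img" (480x640x3 uint8, red, green, blue), "depth" (480x640 float32, m along the optical axis (not along the pixel's ray), 0 where there is no reading), "vertical_fov" (degrees; the focal length in pixels is half the picture's height over the tangent of half this angle, whatever the lens; pixels are square), "cx", "cy" (the principal point, pixels), "R" (3x3) and "t" (3): a world point X has camera coordinates R X + t. Camera axes: x right, y down, z forward; pixel columns grow to the right and rows downward; lengths in m; the calibration is good to about 2 mm. A picture is of the moment at which its call begins.
- ticket.hand_in(): hands the job in; it is judged then, once.
Trained networks look in a picture, given as the dict that the camera call returned (one of the last four; its "shot" number tells which), for a name from the list of things; names that differ only in an ending like _2 or _b are one class to them, and where a whole thing is asked for, a point or a joint stands for the part that bears it (a point fixed in the world has none). Each returns a list of dicts, best first, with "conf" (0 to 1); they miss things now and then, are a little off and sometimes report something else, mostly with a low value. They report only what shows in the picture. A call takes as long as a camera call.
- boxes_of(query, picture): "position" ([x, y, z] in m, in world coordinates, good to about 4 mm: the middle of the surface that is visible of it).
- outline_of(query, picture): "region" (480x640 bool, what is visible of it).
The state is a dict: "clock": time; "joint_pos": joint angles; "joint_velocities": joint speeds; "tau": joint torques, N m; "position": TCP position; "ee_rot": TCP orientation; "ft_force": force on the tool from outside, world axes, zero at the start; "torque": the same for the moment, N m; "grip_width": opening from 0.0 (shut) to 1.0 (fully open); "grasp_force": force on a finger pad.
Only numpy, scipy, OpenCV 4.12 (cv2) and the standard library are available. Lean on these libraries where they do the work, as an engineer would, in place of code of your own. Each camera call takes 0.05 s, during which the arm holds its last target. There are 200 camera calls.

## Working session

There is one attempt and no reset: what is moved stays moved. The work goes in short steps, Python scripts to look and compute and a tool call to move; the robot and the scene stay as the last step left them, time stands still between calls to the robot, and variables do not carry over. Pictures are saved under pics/ and viewed, at most 10 in all, crops included, and the job is handed in when it is done.

Besides the shell and the picture viewer there is one more tool, called after "Request:" as a command line: name --pt "numbers of a row" for each row, then --argument value for the rest. carry_out: Moves the arm, as the interface text tells. Its arguments: {"type":"object","properties":{"deltas":{"type":"array","items":{"type":"array","items":{"type":"number"}}},"force":{"type":"number"}},"required":["deltas"]}

```bash
mkdir -p pics; python3 - <<'E'
from workcell import *
import cv2,numpy as np
o=manip.get_obs();print({k:np.round(v,3) for k,v in o.items()})
a=[]
for n in("scene","top"):
    p=camera(n);a.append(p["img"][:,:,::-1])
    for q in["handle","drum","stand","polish_pot","brass_brush","lacquer_bottle"]:
        print(n,q,[(np.round(b["position"],3),round(b["conf"],2)) for b in boxes_of(q,p)[:2]])
    print(p["R"],p["t"])
    cv2.imwrite(f"pics/{n}.png",a[-1])
E
```

```text
{'clock': np.float64(0.0), 'joint_pos': array([-1.207,  0.333, -0.065,  1.461,  0.022,  1.35 , -0.088]), 'joint_velocities': array([-0.001,  0.001, -0.   , -0.001, -0.001,  0.001,  0.   ]), 'tau': array([ 0.0000e+00, -6.2546e+01,  5.0000e-02, -3.9160e+01,  1.6000e-02,
        1.0000e-02,  0.0000e+00]), 'position': array([0.236, 0.578, 0.252]), 'ee_rot': array([ 0.192,  0.981, -0.001, -0.   ]), 'ft_force': array([ 0.772,  0.307, -0.124]), 'torque': array([ 0.018, -0.003,  0.001]), 'grasp_force': np.float64(0.0), 'grip_width': np.float64(1.0)}
scene handle [(array([ 0.556, -0.086,  0.176]), 0.55)]
scene drum [(array([ 0.616, -0.095,  0.171]), 0.91)]
scene stand []
scene polish_pot [(array([0.441, 0.299, 0.049]), 0.72)]
scene brass_brush []
scene lacquer_bottle [(array([ 0.533, -0.338,  0.036]), 0.66)]
[[ 0.89518293 -0.44540661 -0.01613891]
 [-0.34793004 -0.6757258  -0.6498764 ]
 [ 0.27855377  0.58737347 -0.75986854]] [-0.48738076  0.27030483  1.0037553 ]
top handle [(array([ 0.558, -0.084,  0.174]), 0.75)]
top drum [(array([ 0.624, -0.081,  0.175]), 0.7)]
top stand [(array([ 0.671, -0.085,  0.139]), 0.75)]
top polish_pot [(array([0.446, 0.313, 0.052]), 0.85)]
top brass_brush [(array([ 0.39 , -0.02 ,  0.014]), 0.56)]
top lacquer_bottle [(array([ 0.538, -0.33 ,  0.037]), 0.55)]
[[ 0.00991156 -0.99991876  0.00801512]
 [-0.99541371 -0.01062898 -0.09507143]
 [ 0.0951489  -0.00703606 -0.99543819]] [-0.04296305  0.52403101  1.67578769]
```

View pics/scene.png

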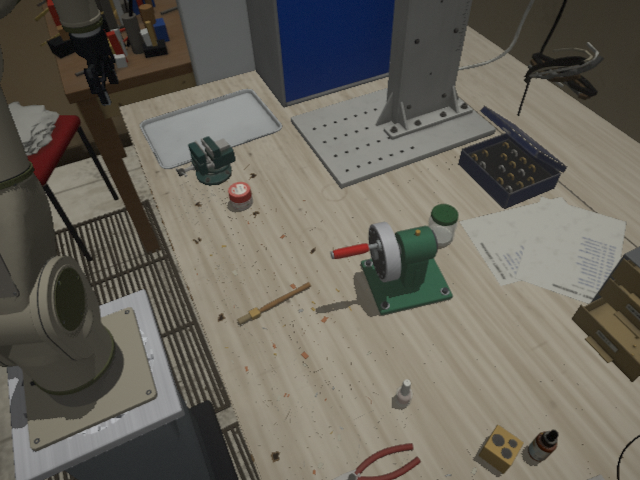

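View pics/top.png

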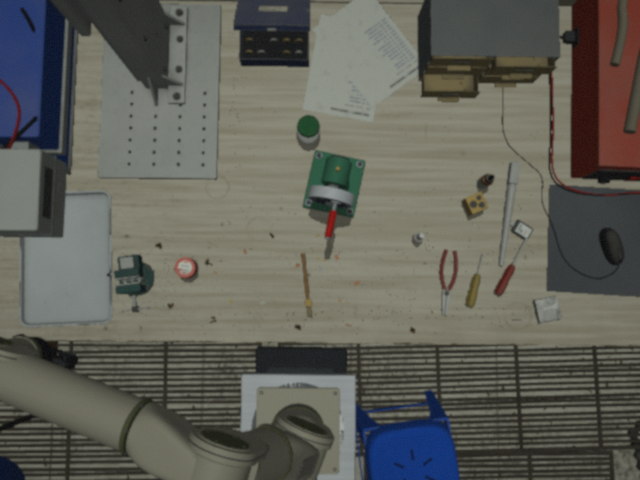

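The scene view shows the red handle at about (350,251), the drum at (385,250) and the green stand. The top view shows the handle from (335,205) to (330,237), with the stand slightly yawed. The bystanders are clear of the work. Next I'll measure the yaw and the axis.

```bash
cat > h.py <<'E'
from workcell import *
import cv2,numpy as np
def cloud(p):
    f=240/np.tan(np.radians(p["vertical_fov"])/2);v,u=np.mgrid[:480,:640];d=p["depth"]
    c=np.stack([(u-p["cx"])/f*d,(v-p["cy"])/f*d,d],-1)
    return (c-p["t"])@p["R"]
E
python3 - <<'E'
from h import *
for n in("top","scene"):
    p=camera(n);X=cloud(p);hsv=cv2.cvtColor(p["img"],cv2.COLOR_RGB2HSV);H,S,V=cv2.split(hsv)
    ok=p["depth"]>0
    near=(abs(X[...,0]-.62)<.16)&(abs(X[...,1]+.085)<.13)&ok
    g=near&(H>60)&(H<95)&(S>90)&(X[...,2]>.006)&(X[...,2]<.022)
    q=X[g];r=cv2.minAreaRect((q[:,:2]*1000).astype(np.float32));print(n,"plate",len(q),r,q[:,2].mean())
    h=near&((H<8)|(H>172))&(S>140)&(X[...,2]>.06)
    q=X[h];m=q.mean(0);u=np.linalg.svd(q-m)[2][0];s=(q-m)@u
    print("handle",len(q),m,u,np.degrees(np.arctan2(u[1],u[0])),s.min(),s.max(),q.min(0),q.max(0))
    o=outline_of("drum",p)
    if o:
        q=X[o[0]["region"]&ok];print("drum",len(q),q.mean(0),np.percentile(q,[2,50,98],axis=0))
    if n=="top": big=p["img"][140:260,270:400,::-1]
    else: sc=p["img"][200:330,310:470,::-1]
cv2.imwrite("pics/c.png",np.hstack([cv2.resize(big,(400,400)),cv2.resize(sc,(400,400))]))
E
```

```text
top plate 801 ((689.1435546875, -95.78939056396484), (142.84872436523438, 164.15782165527344), 78.38318634033203) 0.013555141466866729
handle 166 [ 0.55455888 -0.08107359  0.17577888] [-0.98185838  0.18961193  0.00119654] 169.06985415678093 -0.03373779267466957 0.034483935896398414 [ 0.52077365 -0.09315952  0.16502479] [ 0.58864267 -0.0698362   0.18803482]
drum 986 [ 0.61152933 -0.08092796  0.16302616] [[ 0.52617919 -0.1358107   0.08017392]
 [ 0.6213059  -0.08018117  0.17341431]
 [ 0.64941647 -0.02770438  0.18925577]]
scene plate 1160 ((692.0892333984375, -99.7322998046875), (145.9097900390625, 163.3521270751953), 78.0101089477539) 0.014882914374484935
handle 302 [ 0.55439636 -0.08578226  0.1753447 ] [-9.78923180e-01  2.04227075e-01 -8.42138710e-04] 168.21573925951895 -0.034709599107063255 0.03416324173527078 [ 0.52079803 -0.09694563  0.16528794] [ 0.58887112 -0.07139756  0.180851  ]
drum 1896 [ 0.6100296  -0.09803431  0.1557631 ] [[ 0.52436243 -0.14484348  0.07767473]
 [ 0.61752058 -0.09422176  0.16971994]
 [ 0.64944102 -0.0353128   0.18821186]]
```

View pics/c.png

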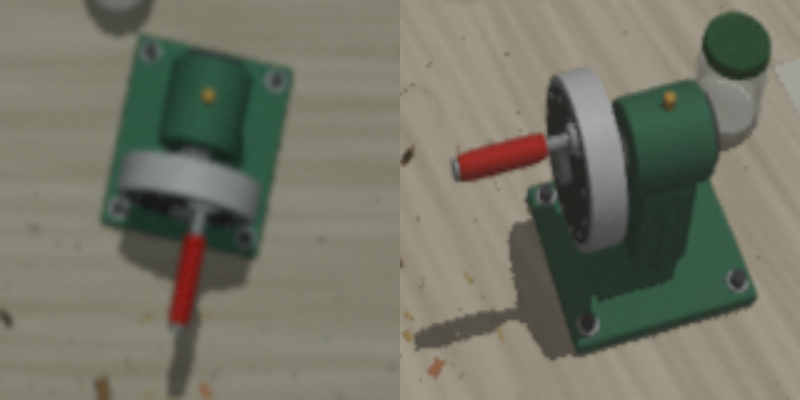

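Request:
carry_out --pt "-0.3 -0.27 -0.2 0 1" --pt "-0.6 -0.55 -0.2 0 1" --pt "-0.9 -0.82 -0.2 0 1" --pt "-0.9 -0.82 -0.2 0 1" --force 40

```text
clock: 1.4
position: [0.3176, 0.41, 0.2841]
ee_rot: [0.196, 0.981, 0.0, 0.001]
ft_force: [0.4, 0.8, -0.6]
grip_width: 1.0
grasp_force: 0.0
```

Request:
carry_out --pt "-0.3 -0.27 0 0 1" --pt "-0.6 -0.55 0 0 1" --pt "-0.9 -0.82 0 0 1" --pt "-0.9 -0.82 0 0 1"

```text
clock: 1.9
position: [0.395, 0.2457, 0.2838]
ee_rot: [0.195, 0.981, 0.0, 0.0]
ft_force: [-0.3, 0.6, -0.2]
grip_width: 1.0
grasp_force: 0.0
```

Request:
carry_out --pt "-0.3 -0.27 0 0 1" --pt "-0.6 -0.55 0 0 1" --pt "-0.9 -0.82 0 0 1" --pt "-0.9 -0.82 0 0 1"

```text
clock: 2.4
position: [0.473, 0.0812, 0.2835]
ee_rot: [0.195, 0.981, -0.0, 0.0]
ft_force: [-0.3, 0.5, 0.4]
grip_width: 0.999
grasp_force: 0.0
```

Request:
carry_out --pt "-0.3 -0.27 0 -0.12 1" --pt "-0.6 -0.55 0 -0.25 1" --pt "-0.9 -0.82 0 -0.35 1" --pt "-0.9 -0.82 0 -0.35 1" --pt "-0.9 -0.82 0 -0.35 1" --pt "-0.9 -0.82 0 -0.35 1"

```text
clock: 3.15
position: [0.5503, -0.0781, 0.2832]
ee_rot: [0.1, 0.995, 0.0, -0.0]
ft_force: [0.6, -0.6, -0.8]
grip_width: 1.002
grasp_force: 0.0
```

```bash
python3 - <<'E'
from h import *
F=[]
for i in range(12): camera("top");F.append(manip.get_obs()["ft_force"])
print(np.mean(F,0),np.std(F,0),manip.get_obs()["joint_pos"])
E
```

```text
[-0.07425394 -0.06590869 -0.00121514] [0.43516274 0.40980415 0.4007438 ] [-0.44620389  0.17119582  0.58078003  1.62955602 -0.09563689  1.36939242
  1.5141991 ]
```

Request:
carry_out --pt "0.01 -0.025 0.25 0 1" --pt "0.01 -0.025 0.5 0 1" --pt "0.01 -0.025 0.65 0 1" --pt "0.01 -0.025 0.75 0 1" --pt "0.01 -0.025 0.75 0 1"

```text
clock: 4.38
position: [0.5477, -0.0838, 0.1702]
ee_rot: [0.102, 0.995, -0.0, -0.001]
ft_force: [-0.7, 0.1, 0.8]
grip_width: 0.999
grasp_force: 0.0
```

Request:
carry_out --pt "0 0 0 0 -1" --pt "0 0 0 0 -1" --pt "0 0 0 0 -1" --pt "0 0 0 0 -1" --pt "0 0 0 0 -1" --pt "0 0 0 0 -1" --force 40

```text
clock: 5.12
position: [0.5486, -0.0821, 0.1712]
ee_rot: [0.101, 0.995, 0.001, 0.0]
ft_force: [1.3, 5.2, 1.4]
grip_width: 0.221
grasp_force: 39.0
```

```bash
python3 - <<'E'
from h import *
F=[];P=[]
for i in range(5): p=camera("scene");o=manip.get_obs();F.append(o["ft_force"]);P.append(o["position"])
print(np.mean(F,0),np.mean(P,0),o["ee_rot"],o["grip_width"],o["grasp_force"])
cv2.imwrite("pics/g.png",cv2.resize(p["img"][150:350,280:480,::-1],(600,600)))
E
```

```text
[1.09059102 5.85431006 1.0989251 ] [ 0.54863585 -0.08210135  0.17118215] [1.00799693e-01 9.94906057e-01 1.07103811e-03 4.60125200e-04] 0.21689699426832604 38.983625303953886
```

View pics/g.png

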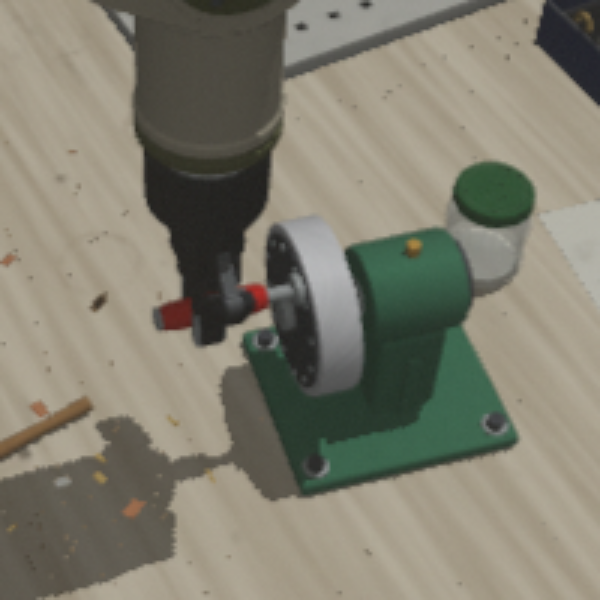

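```bash
python3 - <<'E'
import numpy as np
for k in range(19):
    a=np.radians(19+20*k);o=[]
    for i in list(range(1,9))+[8]*3:
        b=a+np.radians(2.5*i);o.append([0,round(-.3*(np.sin(b)-np.sin(a)),3)+0.,round(-.3*(np.cos(b)-np.cos(a)),3)+0.,0,-1])
    print(19+20*(k+1),str(o).replace(" ",""))
E
```

```text
39 [[0,np.float64(-0.012),np.float64(0.005),0,-1],[0,np.float64(-0.024),np.float64(0.01),0,-1],[0,np.float64(-0.036),np.float64(0.015),0,-1],[0,np.float64(-0.048),np.float64(0.021),0,-1],[0,np.float64(-0.059),np.float64(0.028),0,-1],[0,np.float64(-0.07),np.float64(0.035),0,-1],[0,np.float64(-0.081),np.float64(0.042),0,-1],[0,np.float64(-0.091),np.float64(0.051),0,-1],[0,np.float64(-0.091),np.float64(0.051),0,-1],[0,np.float64(-0.091),np.float64(0.051),0,-1],[0,np.float64(-0.091),np.float64(0.051),0,-1]]
59 [[0,np.float64(-0.01),np.float64(0.008),0,-1],[0,np.float64(-0.02),np.float64(0.017),0,-1],[0,np.float64(-0.029),np.float64(0.027),0,-1],[0,np.float64(-0.038),np.float64(0.036),0,-1],[0,np.float64(-0.046),np.float64(0.046),0,-1],[0,np.float64(-0.054),np.float64(0.057),0,-1],[0,np.float64(-0.061),np.float64(0.068),0,-1],[0,np.float64(-0.068),np.float64(0.079),0,-1],[0,np.float64(-0.068),np.float64(0.079),0,-1],[0,np.float64(-0.068),np.float64(0.079),0,-1],[0,np.float64(-0.068),np.float64(0.079),0,-1]]
79 [[0,np.float64(-0.006),np.float64(0.011),0,-1],[0,np.float64(-0.012),np.float64
[... 7892 characters left out ...]
0,-1],[0,np.float64(-0.103),np.float64(0.016),0,-1],[0,np.float64(-0.103),np.float64(0.016),0,-1],[0,np.float64(-0.103),np.float64(0.016),0,-1],[0,np.float64(-0.103),np.float64(0.016),0,-1]]
399 [[0,np.float64(-0.012),np.float64(0.005),0,-1],[0,np.float64(-0.024),np.float64(0.01),0,-1],[0,np.float64(-0.036),np.float64(0.015),0,-1],[0,np.float64(-0.048),np.float64(0.021),0,-1],[0,np.float64(-0.059),np.float64(0.028),0,-1],[0,np.float64(-0.07),np.float64(0.035),0,-1],[0,np.float64(-0.081),np.float64(0.042),0,-1],[0,np.float64(-0.091),np.float64(0.051),0,-1],[0,np.float64(-0.091),np.float64(0.051),0,-1],[0,np.float64(-0.091),np.float64(0.051),0,-1],[0,np.float64(-0.091),np.float64(0.051),0,-1]]
```

Request:
carry_out --pt "0 -0.012 0.005 0 -1" --pt "0 -0.024 0.01 0 -1" --pt "0 -0.036 0.015 0 -1" --pt "0 -0.048 0.021 0 -1" --pt "0 -0.059 0.028 0 -1" --pt "0 -0.07 0.035 0 -1" --pt "0 -0.081 0.042 0 -1" --pt "0 -0.091 0.051 0 -1" --pt "0 -0.091 0.051 0 -1" --pt "0 -0.091 0.051 0 -1" --pt "0 -0.091 0.051 0 -1"

```text
clock: 6.75
position: [0.546, -0.095, 0.1636]
ee_rot: [0.101, 0.995, 0.001, 0.0]
ft_force: [-0.2, 7.3, 1.8]
grip_width: 0.221
grasp_force: 39.2
```

Request:
carry_out --pt "0 -0.01 0.008 0 -1" --pt "0 -0.02 0.017 0 -1" --pt "0 -0.029 0.027 0 -1" --pt "0 -0.038 0.036 0 -1" --pt "0 -0.046 0.046 0 -1" --pt "0 -0.054 0.057 0 -1" --pt "0 -0.061 0.068 0 -1" --pt "0 -0.068 0.079 0 -1" --pt "0 -0.068 0.079 0 -1" --pt "0 -0.068 0.079 0 -1" --pt "0 -0.068 0.079 0 -1"

```text
clock: 8.12
position: [0.5439, -0.1049, 0.1516]
ee_rot: [0.101, 0.995, 0.001, 0.0]
ft_force: [1.6, 6.5, 1.1]
grip_width: 0.216
grasp_force: 39.1
```

Request:
carry_out --pt "0 -0.006 0.011 0 -1" --pt "0 -0.012 0.023 0 -1" --pt "0 -0.018 0.035 0 -1" --pt "0 -0.023 0.047 0 -1" --pt "0 -0.027 0.059 0 -1" --pt "0 -0.031 0.072 0 -1" --pt "0 -0.035 0.084 0 -1" --pt "0 -0.037 0.097 0 -1" --pt "0 -0.037 0.097 0 -1" --pt "0 -0.037 0.097 0 -1" --pt "0 -0.037 0.097 0 -1"

```text
clock: 9.5
position: [0.5428, -0.1102, 0.137]
ee_rot: [0.1, 0.995, 0.001, 0.0]
ft_force: [1.6, 8.3, 1.0]
grip_width: 0.221
grasp_force: 39.0
```

The circle centre lies about 2 mm to the left (+y) of my estimate, so I'll fold that into the next step.

Request:
carry_out --pt "0 0 0.013 0 -1" --pt "0 0.001 0.026 0 -1" --pt "0 0.002 0.039 0 -1" --pt "0 0.004 0.052 0 -1" --pt "0 0.006 0.065 0 -1" --pt "0 0.008 0.078 0 -1" --pt "0 0.009 0.091 0 -1" --pt "0 0.011 0.104 0 -1" --pt "0 0.011 0.104 0 -1" --pt "0 0.011 0.104 0 -1" --pt "0 0.011 0.104 0 -1"

```text
clock: 10.88
position: [0.5428, -0.1101, 0.1211]
ee_rot: [0.101, 0.995, 0.001, 0.0]
ft_force: [1.5, 5.5, 1.4]
grip_width: 0.219
grasp_force: 39.1
```

Request:
carry_out --pt "0 0.002 0.013 0 -1" --pt "0 0.005 0.026 0 -1" --pt "0 0.009 0.038 0 -1" --pt "0 0.013 0.051 0 -1" --pt "0 0.017 0.063 0 -1" --pt "0 0.022 0.075 0 -1" --pt "0 0.028 0.087 0 -1" --pt "0 0.034 0.099 0 -1" --pt "0 0.034 0.099 0 -1" --pt "0 0.034 0.099 0 -1" --pt "0 0.034 0.099 0 -1"

```text
clock: 12.25
position: [0.544, -0.1049, 0.1064]
ee_rot: [0.101, 0.995, 0.001, 0.0]
ft_force: [0.8, 6.0, 2.4]
grip_width: 0.219
grasp_force: 39.2
```

Request:
carry_out --pt "0 0.007 0.011 0 -1" --pt "0 0.014 0.022 0 -1" --pt "0 0.021 0.033 0 -1" --pt "0 0.029 0.043 0 -1" --pt "0 0.038 0.053 0 -1" --pt "0 0.047 0.063 0 -1" --pt "0 0.056 0.072 0 -1" --pt "0 0.066 0.081 0 -1" --pt "0 0.066 0.081 0 -1" --pt "0 0.066 0.081 0 -1" --pt "0 0.066 0.081 0 -1"

```text
clock: 13.62
position: [0.546, -0.0952, 0.0945]
ee_rot: [0.101, 0.995, 0.001, 0.0]
ft_force: [-0.9, 6.2, 4.9]
grip_width: 0.223
grasp_force: 39.5
```

Request:
carry_out --pt "0 0.01 0.008 0 -1" --pt "0 0.02 0.016 0 -1" --pt "0 0.031 0.024 0 -1" --pt "0 0.042 0.031 0 -1" --pt "0 0.054 0.037 0 -1" --pt "0 0.065 0.043 0 -1" --pt "0 0.077 0.049 0 -1" --pt "0 0.089 0.054 0 -1" --pt "0 0.089 0.054 0 -1" --pt "0 0.089 0.054 0 -1" --pt "0 0.089 0.054 0 -1"

```text
clock: 15.0
position: [0.5487, -0.0825, 0.0868]
ee_rot: [0.101, 0.995, 0.001, 0.0]
ft_force: [-3.4, 5.4, 9.5]
grip_width: 0.218
grasp_force: 40.0
```

Request:
carry_out --pt "0 0.012 0.004 0 -1" --pt "0 0.025 0.008 0 -1" --pt "0 0.037 0.012 0 -1" --pt "0 0.05 0.014 0 -1" --pt "0 0.063 0.017 0 -1" --pt "0 0.076 0.018 0 -1" --pt "0 0.089 0.019 0 -1" --pt "0 0.102 0.02 0 -1" --pt "0 0.102 0.02 0 -1" --pt "0 0.102 0.02 0 -1" --pt "0 0.102 0.02 0 -1"

```text
clock: 16.38
position: [0.5515, -0.0688, 0.0839]
ee_rot: [0.102, 0.995, 0.0, 0.0]
ft_force: [-4.9, 1.6, 11.7]
grip_width: 0.221
grasp_force: 40.0
```

Request:
carry_out --pt "0 0.013 0 0 -1" --pt "0 0.026 -0.001 0 -1" --pt "0 0.039 -0.002 0 -1" --pt "0 0.052 -0.004 0 -1" --pt "0 0.065 -0.006 0 -1" --pt "0 0.078 -0.009 0 -1" --pt "0 0.09 -0.012 0 -1" --pt "0 0.103 -0.016 0 -1" --pt "0 0.103 -0.016 0 -1" --pt "0 0.103 -0.016 0 -1" --pt "0 0.103 -0.016 0 -1"

```text
clock: 17.75
position: [0.5546, -0.0539, 0.0858]
ee_rot: [0.102, 0.995, -0.0, 0.0]
ft_force: [-2.0, -2.8, 7.0]
grip_width: 0.216
grasp_force: 39.6
```

Request:
carry_out --pt "0 0.012 -0.005 0 -1" --pt "0 0.024 -0.01 0 -1" --pt "0 0.036 -0.015 0 -1" --pt "0 0.048 -0.021 0 -1" --pt "0 0.059 -0.028 0 -1" --pt "0 0.07 -0.035 0 -1" --pt "0 0.081 -0.042 0 -1" --pt "0 0.091 -0.051 0 -1" --pt "0 0.091 -0.051 0 -1" --pt "0 0.091 -0.051 0 -1" --pt "0 0.091 -0.051 0 -1"

```text
clock: 19.12
position: [0.5574, -0.0399, 0.0932]
ee_rot: [0.102, 0.995, -0.0, 0.0]
ft_force: [2.4, -4.5, 0.8]
grip_width: 0.221
grasp_force: 39.2
```

Request:
carry_out --pt "0 0.01 -0.008 0 -1" --pt "0 0.02 -0.017 0 -1" --pt "0 0.029 -0.027 0 -1" --pt "0 0.038 -0.036 0 -1" --pt "0 0.046 -0.046 0 -1" --pt "0 0.054 -0.057 0 -1" --pt "0 0.061 -0.068 0 -1" --pt "0 0.068 -0.079 0 -1" --pt "0 0.068 -0.079 0 -1" --pt "0 0.068 -0.079 0 -1" --pt "0 0.068 -0.079 0 -1"

```text
clock: 20.5
position: [0.5595, -0.0295, 0.1047]
ee_rot: [0.101, 0.995, 0.0, 0.0]
ft_force: [4.1, -3.2, -2.1]
grip_width: 0.22
grasp_force: 39.4
```

Request:
carry_out --pt "0 0.006 -0.011 0 -1" --pt "0 0.012 -0.023 0 -1" --pt "0 0.018 -0.035 0 -1" --pt "0 0.023 -0.047 0 -1" --pt "0 0.027 -0.059 0 -1" --pt "0 0.031 -0.072 0 -1" --pt "0 0.035 -0.084 0 -1" --pt "0 0.037 -0.097 0 -1" --pt "0 0.037 -0.097 0 -1" --pt "0 0.037 -0.097 0 -1" --pt "0 0.037 -0.097 0 -1"

```text
clock: 21.88
position: [0.5607, -0.0236, 0.1191]
ee_rot: [0.101, 0.995, 0.0, 0.0]
ft_force: [5.9, -2.7, -4.5]
grip_width: 0.22
grasp_force: 39.7
```

Request:
carry_out --pt "0 0.002 -0.013 0 -1" --pt "0 0.004 -0.026 0 -1" --pt "0 0.005 -0.039 0 -1" --pt "0 0.005 -0.052 0 -1" --pt "0 0.005 -0.065 0 -1" --pt "0 0.005 -0.078 0 -1" --pt "0 0.004 -0.091 0 -1" --pt "0 0.002 -0.104 0 -1" --pt "0 0.002 -0.104 0 -1" --pt "0 0.002 -0.104 0 -1" --pt "0 0.002 -0.104 0 -1"

```text
clock: 23.25
position: [0.5609, -0.0229, 0.1345]
ee_rot: [0.101, 0.995, 0.0, 0.0]
ft_force: [7.1, -0.9, -6.2]
grip_width: 0.221
grasp_force: 39.9
```

Request:
carry_out --pt "0 -0.002 -0.013 0 -1" --pt "0 -0.005 -0.026 0 -1" --pt "0 -0.009 -0.038 0 -1" --pt "0 -0.013 -0.051 0 -1" --pt "0 -0.017 -0.063 0 -1" --pt "0 -0.022 -0.075 0 -1" --pt "0 -0.028 -0.087 0 -1" --pt "0 -0.034 -0.099 0 -1" --pt "0 -0.034 -0.099 0 -1" --pt "0 -0.034 -0.099 0 -1" --pt "0 -0.034 -0.099 0 -1"

```text
clock: 24.62
position: [0.56, -0.0272, 0.1493]
ee_rot: [0.101, 0.995, 0.001, 0.001]
ft_force: [9.2, -0.0, -7.2]
grip_width: 0.216
grasp_force: 40.0
```

Request:
carry_out --pt "0 -0.007 -0.011 0 -1" --pt "0 -0.014 -0.022 0 -1" --pt "0 -0.021 -0.033 0 -1" --pt "0 -0.029 -0.043 0 -1" --pt "0 -0.038 -0.053 0 -1" --pt "0 -0.047 -0.063 0 -1" --pt "0 -0.056 -0.072 0 -1" --pt "0 -0.066 -0.081 0 -1" --pt "0 -0.066 -0.081 0 -1" --pt "0 -0.066 -0.081 0 -1" --pt "0 -0.066 -0.081 0 -1"

```text
clock: 26.0
position: [0.5581, -0.036, 0.1614]
ee_rot: [0.1, 0.995, 0.001, 0.001]
ft_force: [8.4, 5.0, -7.8]
grip_width: 0.217
grasp_force: 40.1
```

Request:
carry_out --pt "0 -0.01 -0.008 0 -1" --pt "0 -0.02 -0.016 0 -1" --pt "0 -0.031 -0.024 0 -1" --pt "0 -0.042 -0.031 0 -1" --pt "0 -0.054 -0.037 0 -1" --pt "0 -0.065 -0.043 0 -1" --pt "0 -0.077 -0.049 0 -1" --pt "0 -0.089 -0.054 0 -1" --pt "0 -0.089 -0.054 0 -1" --pt "0 -0.089 -0.054 0 -1" --pt "0 -0.089 -0.054 0 -1"

```text
clock: 27.38
position: [0.5557, -0.0478, 0.1697]
ee_rot: [0.1, 0.995, 0.002, 0.001]
ft_force: [7.7, 7.8, -5.0]
grip_width: 0.219
grasp_force: 40.4
```

Request:
carry_out --pt "0 -0.012 -0.004 0 -1" --pt "0 -0.025 -0.008 0 -1" --pt "0 -0.037 -0.012 0 -1" --pt "0 -0.05 -0.014 0 -1" --pt "0 -0.063 -0.017 0 -1" --pt "0 -0.076 -0.018 0 -1" --pt "0 -0.089 -0.019 0 -1" --pt "0 -0.102 -0.02 0 -1" --pt "0 -0.102 -0.02 0 -1" --pt "0 -0.102 -0.02 0 -1" --pt "0 -0.102 -0.02 0 -1"

```text
clock: 28.75
position: [0.5528, -0.0619, 0.1737]
ee_rot: [0.099, 0.995, 0.003, 0.001]
ft_force: [3.9, 10.2, 4.5]
grip_width: 0.215
grasp_force: 41.5
```

Request:
carry_out --pt "0 -0.013 0 0 -1" --pt "0 -0.026 0.001 0 -1" --pt "0 -0.039 0.002 0 -1" --pt "0 -0.052 0.004 0 -1" --pt "0 -0.065 0.006 0 -1" --pt "0 -0.078 0.009 0 -1" --pt "0 -0.09 0.012 0 -1" --pt "0 -0.103 0.016 0 -1" --pt "0 -0.103 0.016 0 -1" --pt "0 -0.103 0.016 0 -1" --pt "0 -0.103 0.016 0 -1"

```text
clock: 30.12
position: [0.5494, -0.0786, 0.1721]
ee_rot: [0.1, 0.995, 0.002, 0.001]
ft_force: [-2.7, 6.7, 13.6]
grip_width: 0.22
grasp_force: 42.4
```

Request:
carry_out --pt "0 -0.012 0.005 0 -1" --pt "0 -0.024 0.01 0 -1" --pt "0 -0.036 0.015 0 -1" --pt "0 -0.048 0.021 0 -1" --pt "0 -0.059 0.028 0 -1" --pt "0 -0.07 0.035 0 -1" --pt "0 -0.081 0.042 0 -1" --pt "0 -0.091 0.051 0 -1" --pt "0 -0.091 0.051 0 -1" --pt "0 -0.091 0.051 0 -1" --pt "0 -0.091 0.051 0 -1"

```text
clock: 31.5
position: [0.5462, -0.094, 0.1641]
ee_rot: [0.101, 0.995, 0.001, 0.0]
ft_force: [-3.6, 0.2, 12.7]
grip_width: 0.217
grasp_force: 42.0
```

```bash
cat > fit.py <<'E'
import numpy as np
from scipy.optimize import least_squares
D=np.array([[.546,-.095,.1636,-.2,7.3,1.8],[.5439,-.1049,.1516,1.6,6.5,1.1],[.5428,-.1102,.137,1.6,8.3,1.0],
[.5428,-.1101,.1211,1.5,5.5,1.4],[.544,-.1049,.1064,.8,6,2.4],[.546,-.0952,.0945,-.9,6.2,4.9],[.5487,-.0825,.0868,-3.4,5.4,9.5],[.5515,-.0688,.0839,-4.9,1.6,11.7],[.5546,-.0539,.0858,-2,-2.8,7],
[.5574,-.0399,.0932,2.4,-4.5,.8],[.5595,-.0295,.1047,4.1,-3.2,-2.1],[.5607,-.0236,.1191,5.9,-2.7,-4.5],[.5609,-.0229,.1345,7.1,-.9,-6.2],[.56,-.0272,.1493,9.2,0,-7.2],[.5581,-.036,.1614,8.4,5,-7.8],[.5557,-.0478,.1697,7.7,7.8,-5],[.5528,-.0619,.1737,3.9,10.2,4.5],[.5494,-.0786,.1721,-2.7,6.7,13.6],[.5462,-.094,.1641,-3.6,.2,12.7]])
psi=np.arctan2(np.ptp(D[:,0]),np.ptp(D[:,1])); psi=-np.arctan(np.polyfit(D[:,1],D[:,0],1)[0])
Y=np.array([-np.sin(psi),np.cos(psi)])
s=D[:,:2]@Y;h=D[:,2]
r=least_squares(lambda p:np.hypot(s-p[0],h-p[1])-p[2],[-.07+.11,.128,.045]).x
th=np.unwrap(np.arctan2(-(s-r[0]),h-r[1]))
Fs=D[:,3:5]@Y;Ft=-Fs*np.cos(th)-D[:,5]*np.sin(th);Fr=-Fs*np.sin(th)+D[:,5]*np.cos(th)
def fit(m):
    A=np.c_[np.ones(m.sum()),np.sin(th[m]),np.cos(th[m])]
    c,*_=np.linalg.lstsq(A,Ft[m],rcond=None);al=np.arctan2(c[2],c[1])
    return c[0],np.hypot(*c[1:]),np.degrees((np.pi-al)%(2*np.pi)),(A@c-Ft[m]).round(1)
if __name__=="__main__":
    print(np.degrees(psi),r,np.degrees(th[[0,-1]]))
    print(np.c_[np.degrees(th),Ft,Fr].round(1))
    for m in (th>-9,th>th[1]-.1,th<th[-1]-.1): print(fit(m))
E
python3 fit.py
```

```text
-11.665960874840621 [0.04628207 0.12891458 0.04506364] [ 39.81623551 398.40805336]
[[ 3.980e+01 -6.600e+00 -3.200e+00]
 [ 5.980e+01 -4.300e+00 -5.200e+00]
 [ 7.970e+01 -2.500e+00 -8.100e+00]
 [ 1.000e+02 -4.000e-01 -5.800e+00]
 [ 1.200e+02  9.000e-01 -6.400e+00]
 [ 1.398e+02  1.300e+00 -7.500e+00]
 [ 1.590e+02  9.000e-01 -1.050e+01]
 [ 1.773e+02  0.000e+00 -1.170e+01]
 [ 1.969e+02 -1.000e+00 -7.600e+00]
 [ 2.174e+02 -2.600e+00 -3.000e+00]
 [ 2.375e+02 -3.000e+00 -8.000e-01]
 [ 2.574e+02 -4.700e+00 -4.000e-01]
 [ 2.771e+02 -6.200e+00 -2.000e-01]
 [ 2.968e+02 -7.300e+00 -1.600e+00]
 [ 3.161e+02 -1.020e+01 -1.000e+00]
 [ 3.347e+02 -1.050e+01 -6.000e-01]
 [ 3.538e+02 -1.020e+01  5.600e+00]
 [ 3.757e+02 -9.500e+00  1.150e+01]
 [ 3.984e+02 -7.500e+00  1.030e+01]]
(np.float64(-4.297464138632826), np.float64(5.580517011505011), np.float64(245.71679526078782), array([-0.1, -0.6, -0.5, -0.8, -0.7, -0.3,  0.4,  0.9,  0.9,  1. , -0.5,
       -0.7, -1. , -1.4,  0.6,  0.6,  0.6,  0.9,  0.6]))
(np.float64(-4.304504759635561), np.float64(5.5867010373879715), np.float64(245.8475648275702), array([-0.6, -0.5, -0.8, -0.7, -0.3,  0.4,  0.9,  0.9,  1. , -0.5, -0.7,
       -1. , -1.4,  0.6,  0.6,  0.6,  0.9,  0.6]))
(np.float64(-4.262023129059301), np.float64(5.54810391426606), np.float64(245.06292718284084), array([-0. , -0.5, -0.4, -0.7, -0.7, -0.2,  0.4,  0.9,  0.9,  0.9, -0.5,
       -0.7, -1. , -1.4,  0.7,  0.6,  0.7,  1. ]))
```

The heavy side is down at θ ≈ 246°, but friction fading leaves some bias in that. I'll crank back through the same angles, because averaging the two directions cancels the drag.

Request:
carry_out --pt "0 0.01 -0.01 0 -1" --pt "0 0.021 -0.018 0 -1" --pt "0 0.032 -0.026 0 -1" --pt "0 0.043 -0.035 0 -1" --pt "0 0.055 -0.042 0 -1" --pt "0 0.067 -0.049 0 -1" --pt "0 0.079 -0.055 0 -1" --pt "0 0.091 -0.061 0 -1" --pt "0 0.091 -0.061 0 -1" --pt "0 0.091 -0.061 0 -1" --pt "0 0.091 -0.061 0 -1"

```text
clock: 32.88
position: [0.5489, -0.0807, 0.1718]
ee_rot: [0.101, 0.995, 0.0, 0.0]
ft_force: [6.5, -0.1, -4.6]
grip_width: 0.216
grasp_force: 40.4
```

Request:
carry_out --pt "0 0.013 -0.004 0 -1" --pt "0 0.025 -0.007 0 -1" --pt "0 0.038 -0.01 0 -1" --pt "0 0.051 -0.012 0 -1" --pt "0 0.064 -0.014 0 -1" --pt "0 0.077 -0.015 0 -1" --pt "0 0.09 -0.016 0 -1" --pt "0 0.103 -0.016 0 -1" --pt "0 0.103 -0.016 0 -1" --pt "0 0.103 -0.016 0 -1" --pt "0 0.103 -0.016 0 -1"

```text
clock: 34.25
position: [0.5519, -0.0658, 0.1741]
ee_rot: [0.101, 0.995, 0.0, 0.0]
ft_force: [5.7, -1.9, -4.8]
grip_width: 0.22
grasp_force: 40.4
```

Request:
carry_out --pt "0 0.013 0.001 0 -1" --pt "0 0.026 0.002 0 -1" --pt "0 0.039 0.003 0 -1" --pt "0 0.052 0.006 0 -1" --pt "0 0.065 0.008 0 -1" --pt "0 0.077 0.012 0 -1" --pt "0 0.09 0.016 0 -1" --pt "0 0.102 0.02 0 -1" --pt "0 0.102 0.02 0 -1" --pt "0 0.102 0.02 0 -1" --pt "0 0.102 0.02 0 -1"

```text
clock: 35.62
position: [0.555, -0.051, 0.1712]
ee_rot: [0.101, 0.995, 0.0, 0.0]
ft_force: [5.6, -1.1, -4.3]
grip_width: 0.216
grasp_force: 40.5
```

Request:
carry_out --pt "0 0.012 0.005 0 -1" --pt "0 0.024 0.011 0 -1" --pt "0 0.035 0.017 0 -1" --pt "0 0.047 0.023 0 -1" --pt "0 0.058 0.03 0 -1" --pt "0 0.069 0.038 0 -1" --pt "0 0.079 0.046 0 -1" --pt "0 0.089 0.054 0 -1" --pt "0 0.089 0.054 0 -1" --pt "0 0.089 0.054 0 -1" --pt "0 0.089 0.054 0 -1"

```text
clock: 37.0
position: [0.5577, -0.0382, 0.1635]
ee_rot: [0.101, 0.995, 0.0, 0.0]
ft_force: [5.6, -1.4, -2.3]
grip_width: 0.222
grasp_force: 40.7
```

Request:
carry_out --pt "0 0.01 0.009 0 -1" --pt "0 0.019 0.018 0 -1" --pt "0 0.028 0.028 0 -1" --pt "0 0.037 0.038 0 -1" --pt "0 0.045 0.048 0 -1" --pt "0 0.052 0.059 0 -1" --pt "0 0.059 0.07 0 -1" --pt "0 0.066 0.081 0 -1" --pt "0 0.066 0.081 0 -1" --pt "0 0.066 0.081 0 -1" --pt "0 0.066 0.081 0 -1"

```text
clock: 38.38
position: [0.5597, -0.0284, 0.1514]
ee_rot: [0.101, 0.995, 0.0, 0.0]
ft_force: [7.2, 0.2, -0.1]
grip_width: 0.217
grasp_force: 40.9
```

Request:
carry_out --pt "0 0.006 0.012 0 -1" --pt "0 0.012 0.024 0 -1" --pt "0 0.017 0.036 0 -1" --pt "0 0.021 0.048 0 -1" --pt "0 0.025 0.061 0 -1" --pt "0 0.029 0.073 0 -1" --pt "0 0.032 0.086 0 -1" --pt "0 0.034 0.099 0 -1" --pt "0 0.034 0.099 0 -1" --pt "0 0.034 0.099 0 -1" --pt "0 0.034 0.099 0 -1"

```text
clock: 39.75
position: [0.5608, -0.0232, 0.1366]
ee_rot: [0.101, 0.995, 0.0, 0.0]
ft_force: [7.1, 2.0, 0.7]
grip_width: 0.212
grasp_force: 41.0
```

Request:
carry_out --pt "0 0.002 0.013 0 -1" --pt "0 0.003 0.026 0 -1" --pt "0 0.003 0.039 0 -1" --pt "0 0.003 0.052 0 -1" --pt "0 0.003 0.065 0 -1" --pt "0 0.002 0.078 0 -1" --pt "0 0 0.091 0 -1" --pt "0 -0.002 0.104 0 -1" --pt "0 -0.002 0.104 0 -1" --pt "0 -0.002 0.104 0 -1" --pt "0 -0.002 0.104 0 -1"

```text
clock: 41.12
position: [0.5608, -0.0233, 0.1211]
ee_rot: [0.101, 0.995, 0.001, 0.0]
ft_force: [6.8, 1.7, 1.0]
grip_width: 0.215
grasp_force: 41.1
```

Request:
carry_out --pt "0 -0.002 0.013 0 -1" --pt "0 -0.006 0.025 0 -1" --pt "0 -0.01 0.038 0 -1" --pt "0 -0.014 0.05 0 -1" --pt "0 -0.019 0.062 0 -1" --pt "0 -0.025 0.074 0 -1" --pt "0 -0.031 0.086 0 -1" --pt "0 -0.037 0.097 0 -1" --pt "0 -0.037 0.097 0 -1" --pt "0 -0.037 0.097 0 -1" --pt "0 -0.037 0.097 0 -1"

```text
clock: 42.5
position: [0.5597, -0.0285, 0.1066]
ee_rot: [0.101, 0.995, 0.001, 0.0]
ft_force: [6.4, 2.7, 2.5]
grip_width: 0.215
grasp_force: 41.2
```

Request:
carry_out --pt "0 -0.007 0.011 0 -1" --pt "0 -0.014 0.022 0 -1" --pt "0 -0.022 0.033 0 -1" --pt "0 -0.03 0.043 0 -1" --pt "0 -0.039 0.052 0 -1" --pt "0 -0.048 0.062 0 -1" --pt "0 -0.058 0.071 0 -1" --pt "0 -0.068 0.079 0 -1" --pt "0 -0.068 0.079 0 -1" --pt "0 -0.068 0.079 0 -1" --pt "0 -0.068 0.079 0 -1"

```text
clock: 43.88
position: [0.5578, -0.0379, 0.0949]
ee_rot: [0.101, 0.995, 0.001, 0.0]
ft_force: [5.0, 4.9, 3.9]
grip_width: 0.219
grasp_force: 41.4
```

```bash
cat > fit2.py <<'E'
from fit import *
E=np.array([[.5489,-.0807,.1718,6.5,-.1,-4.6],[.5519,-.0658,.1741,5.7,-1.9,-4.8],[.555,-.051,.1712,5.6,-1.1,-4.3],[.5577,-.0382,.1635,5.6,-1.4,-2.3],[.5597,-.0284,.1514,7.2,.2,-.1],[.5608,-.0232,.1366,7.1,2,.7],[.5608,-.0233,.1211,6.8,1.7,1],[.5597,-.0285,.1066,6.4,2.7,2.5],[.5578,-.0379,.0949,5,4.9,3.9]])
te=np.arctan2(-(E[:,:2]@Y-r[0]),E[:,2]-r[1])%(2*np.pi);te[0]+=0
Fe=-(E[:,3:5]@Y)*np.cos(te)-E[:,5]*np.sin(te)
print(np.c_[np.degrees(te),Fe].round(1))
T=np.r_[th,te];F=np.r_[Ft,Fe];d=np.r_[np.ones(len(th)),-np.ones(len(te))]
for k in (0,1):
    A=np.c_[d,np.sin(T),np.cos(T)]
    if k: A=np.c_[A,np.ones(len(T))]
    c=np.linalg.lstsq(A,F,rcond=None)[0];print(c,np.hypot(c[1],c[2])*.045,np.degrees((np.pi-np.arctan2(c[2],c[1]))%(2*np.pi)),(A@c-F).round(1))
# pairs
thm=th%(2*np.pi)
for t,f in zip(te,Fe):
    i=np.argsort(np.abs(np.angle(np.exp(1j*(thm-t)))))[0];print(round(np.degrees(t)),round(np.degrees(thm[i])),f,Ft[i],"mean",(f+Ft[i])/2,"half",(f-Ft[i])/2)
E
python3 fit2.py
```

```text
[[ 1.850e+01  3.000e-01]
 [ 3.589e+02  6.000e-01]
 [ 3.393e+02 -1.600e+00]
 [ 3.199e+02 -1.300e+00]
 [ 2.999e+02 -9.000e-01]
 [ 2.798e+02  1.000e-01]
 [ 2.600e+02  1.500e+00]
 [ 2.402e+02  4.100e+00]
 [ 2.208e+02  6.900e+00]]
[-4.24931066  2.53966785 -5.015732  ] 0.2529923866273635 243.14506301204344 [ 0.1 -0.3 -0.2 -0.5 -0.5 -0.1  0.4  0.9  0.8  0.8 -0.7 -0.9 -1.2 -1.5
  0.5  0.6  0.7  1.1  0.9 -0.  -1.4  0.2  0.1  0.5  0.8  1.1  0.4 -0.6]
[-4.1960461   2.48205965 -4.97943488 -0.10876571] 0.25036906430680306 243.50548357609554 [ 0.1 -0.3 -0.3 -0.6 -0.6 -0.2  0.3  0.8  0.7  0.8 -0.7 -0.9 -1.2 -1.5
  0.5  0.6  0.7  1.1  0.8 -0.2 -1.6  0.1 -0.   0.4  0.7  1.   0.3 -0.7]
18 16 0.3035888107048874 -9.478228448016857 mean -4.587319818655985 half 4.890908629360872
359 354 0.6151817650024279 -10.227552115744542 mean -4.806185175371057 half 5.421366940373485
339 335 -1.572880889257207 -10.450506884957441 mean -6.011693887107324 half 4.438812997850118
320 316 -1.2973655342486805 -10.161593414810085 mean -5.729479474529382 half 4.432113940280702
300 297 -0.9104378518640519 -7.264725347700648 mean -4.08758159978235 half 3.177143747918298
280 277 0.11072924309681909 -6.220883982032856 mean -3.0550773694680182 half 3.1658066125648374
260 257 1.5129234182112552 -4.708041598103066 mean -1.5975590899459056 half 3.110482508157161
240 237 4.126242660100475 -3.009986422949818 mean 0.5581281185753286 half 3.5681145415251465
221 217 6.945903057761109 -2.6271629857996 mean 2.1593700359807544 half 4.786533021780355
```

Request:
carry_out --pt "0 0.01 -0.009 0 -1" --pt "0 0.02 -0.018 0 -1" --pt "0 0.03 -0.028 0 -1" --pt "0 0.039 -0.038 0 -1" --pt "0 0.048 -0.048 0 -1" --pt "0 0.056 -0.059 0 -1" --pt "0 0.063 -0.071 0 -1" --pt "0 0.07 -0.082 0 -1" --pt "0 0.077 -0.094 0 -1" --pt "0 0.083 -0.106 0 -1" --pt "0 0.083 -0.106 0 -1" --pt "0 0.083 -0.106 0 -1" --pt "0 0.083 -0.106 0 -1"

```text
clock: 45.5
position: [0.56, -0.0268, 0.11]
ee_rot: [0.101, 0.995, 0.0, 0.0]
ft_force: [9.3, 2.4, -5.3]
grip_width: 0.217
grasp_force: 40.4
```

```bash
cat > now.py <<'E'
from fit import *
from workcell import manip,camera
X=[]
for i in range(8): camera("top");o=manip.get_obs();X.append(np.r_[o["position"],o["ft_force"]])
x=np.mean(X,0);s0=x[:2]@Y-r[0];h0=x[2]-r[1];t=np.arctan2(-s0,h0)%(2*np.pi)
print(o["clock"],x.round(4),np.degrees(t),np.hypot(s0,h0),"Ft",-(x[3:5]@Y)*np.cos(t)-x[5]*np.sin(t),o["grasp_force"])
E
python3 now.py
```

```text
45.9 [ 0.56   -0.0268  0.11    9.5729  1.0402 -5.4429] 245.02116530871936 0.04489567383184535 Ft -3.686141197890687 40.38724018726498
```

Request:
carry_out --pt "0 0.006 -0.014 0 -1" --pt "0 0.012 -0.029 0 -1" --pt "0 0.017 -0.044 0 -1" --pt "0 0.02 -0.059 0 -1" --pt "0 0.024 -0.075 0 -1" --pt "0 0.024 -0.075 0 -1" --pt "0 0.02 -0.059 0 -1" --pt "0 0.017 -0.044 0 -1" --pt "0 0.012 -0.029 0 -1" --pt "0 0.006 -0.014 0 -1" --pt "0 0 0 0 -1" --pt "0 -0.006 0.012 0 -1" --pt "0 -0.006 0.012 0 -1" --pt "0 -0.006 0.012 0 -1" --pt "0 -0.006 0.012 0 -1"

```text
clock: 47.78
position: [0.56, -0.0273, 0.1088]
ee_rot: [0.101, 0.995, 0.001, 0.0]
ft_force: [6.5, 1.7, 2.2]
grip_width: 0.218
grasp_force: 41.2
```

```bash
python3 now.py
```

```text
48.175 [ 0.56   -0.0273  0.1088  6.2647  2.3879  2.1611] 243.46753420162335 0.04494673869904803 Ft 3.5439880291726027 41.19765701238066
```

```bash
python3 -c "
from workcell import ticket
print(ticket.hand_in())"
```

```text
the job is handed in; nothing more can be done
None
```

I cranked the flywheel through just over one full turn and left its heavy side straight down, with the handle at about 243.5° (4.25 rad) and still gripped; force readings from both directions agree to within about 1°. I handed the job in at about 48 s.

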